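Lock a grinding-wheel arbor in the bench stand for a wheel change

TASK

The stone wheel on this arbor is due to be changed, so its shaft must be held still in the arbor stand. Lift the arbor out of the wooden cradle and lay it across the stand's two V-blocks with its milled end under the open keeper; then turn it in the Vs until the flats stand upright, and swing the keeper down fully home so that its fork straddles the flats. Do not drop the wheel, and leave the other things on the bench where they are.

Things in the scene. Friction and masses are not known exactly. Their poses are not given: they have to be found in the camera images.
- arbor_mid (a point): Centre of the stone wheel (grey, 100 mm dia., 16 mm thick) on the loose arbor, on the axis of its 24 mm steel shaft. z runs along the shaft to the milled end; shaft from z -79 to +102 mm. Grip the wheel at its rim across its two faces, bare from 21 to 50 mm off the axis (flanges 36 mm dia. inside that; flanges, nut and collar reach 22 mm from the centre along z). 0.44 to 0.69 kg, balanced here.
- arbor_tang (a point): Middle of the arbor's milled end, 88.5 mm along the shaft from the wheel's centre: a rectangular tang 27 mm long, 8 mm across its flats (this frame's x) by 22.6 mm (y); z as arbor_mid. Alike after half a turn. At the start it points right (about -y of the world) and its 22.6 mm side is 0.5 to 1.57 rad from upright, either way.
- cradle: Fixed wooden cradle on the left in which the arbor lies level at the start, axis 72 mm above the table. Two notched cheeks, 50 mm either side of the wheel's centre (within 4 mm), 14 mm thick, 64 mm wide, tops 5 mm above the axis. Origin at table height under its middle; its z axis is level, along the notches to the right; y is up.
- stand_seat (a point): Where the wheel's centre belongs on the fixed stand: on the axis of a shaft lying in both Vs, 85 mm above the table. z up; y along the shaft line, away from the keeper; x away from the robot. V-blocks at y +62 and -62 mm: 16 mm thick, 54 wide, tops 4 mm above this point, 90 degree V, mouth 42 mm. Base plate top 73 mm below. Milled end goes to -y. The arbor can be rolled in the Vs.
- keeper (a joint): Hinge angle of the keeper, rad: 0 fully home (bar level on its rest post), growing as it swings up and back, at most 1.6; starts at 1.15 to 1.45. Friction (1.5 N at the grip) holds it where it is left. It drops freely over the tang with the flats upright within 0.15 rad, and its chamfers may turn the tang in from 0.3; else the fork stands on the tang, 0.15 rad or more short of home.
- keeper_slot (a point): Mouth of the keeper's fork, on the keeper: an 11.5 mm slot that opens downward when the keeper is home, 80 mm from the hinge pin, 1.5 mm chamfers, prongs 10 mm wide and 10 mm thick along the shaft. Home, it lies at y -88 mm, z -11.5 mm of stand_seat, the slot's roof 12.5 mm above the shaft's axis. x along the keeper bar to the hinge, z out of the slot's roof.
- keeper_grip (a point): Middle of the keeper's grip: a black round bar, 15 mm dia., 54 mm long, sticking out sideways from the bar's end, away from the wheel, parallel to the hinge pin; its inner end is 7 mm from the keeper bar's face. 139 mm from the pin; home, it is at x -58, y -128, z +18 mm of stand_seat. It moves on a circle about the pin. Closing on it from above, across it, and leading it down works.
- keeper_pin (a point): The keeper's hinge pin (fixed): the hinge axis passes here along y of stand_seat, at x +80, y -88, z 0 mm of stand_seat. A thin rest post for the keeper bar stands at x -34, y -88 mm of stand_seat, its rubber top 12 mm above that point.
- arbor: The same loose arbor; origin and axes as arbor_mid.
- tweezers: Bystander: long steel tweezers, 22 x 195 x 11 mm, lying at the front left; origin at the middle of its underside.
- wax_tin: Bystander: round tin, 67 mm in diameter, 24 mm high, on the right; origin at the middle of its underside.
- marker: Bystander: marker pen, 135 mm long, 17 mm thick, at the front right; origin at the middle of its underside.

How it is judged:
By the outcome, as a careful person would: the job done as asked, in the order asked, and still so for the second after the job is handed in, with the robot touching nothing.
It also fails if it takes over 58 s, if anything falls off the work surface, if the arm or the gripper's body presses on something with over 40 N, if the wrist force passes 120 N, or if a joint passes its speed limit or range.

ROBOT

A 6-joint arm with a two-finger parallel gripper is mounted at the origin on a cart in front of the work surface, level with it; the furniture and walls round the work are solid. World frame = base frame: x ahead of the robot, y to its left, z up, the work surface at z = 0. Lengths are in mm, angles in rad, forces in N, time in s.
With the tool pointing down it reaches from about 350 to 775 mm from the base axis. Payload 7.3 kg.
Tool frame: the origin (TCP) lies midway between the tips of the shut fingers; the grasp point (between the pads) lies 19 mm behind it (bot.hold_point_z is the distance from the TCP to the grasp point, in mm); z points along the fingers, y is the direction in which the jaws open and shut (so a half turn about z gives the same grasp; the last joint's range is limited). The gripper opens to 92 mm and grips with 3 to 60 N. Pads are 19 mm wide; open, the fingers measure 130 mm over their backs; the gripper's body (75 mm by 190 mm) begins 47 mm behind the grasp point.
Start: joints at [-1.43, 0.342, 1.524, -0, 1.275, -0.146], TCP at [148.536, -503.569, 226.741] pointing down, gripper open.
Joint ranges: [-2.53, 2.53], [-0.77, 2.02], [0.04, 2.7], [-1, 4.14], [0.28, 2.66], [-3.11, 3.11]. Speed limits (rad/s): [2.57, 2.57, 3.14, 3.14, 3.14, 3.14].

INTERFACE

Orientations are given as [roll, pitch, yaw] about the fixed x, y, z axes, in that order (R = Rz(yaw) Ry(pitch) Rx(roll)).
In Python, from plant import bot gives the robot as it stands.
- The arm moves only by the tool servo_tool, never from a script. Its argument "series" is a list of rows, each a list of 5 numbers: the opening, from 0 (shut) to 1 (fully open), then the shift along the tool's x, y, z each as a share of 50 mm, from -1 to 1, then the turn about the tool's z as a share of 90 degrees, from -1 to 1. In form: [[gripper, tx, ty, tz, spin], ...]. A call has 1 to 20 rows; each row shifts and turns the commanded pose from where the row before left it, along the tool's axes as they then stand; what a row does not reach is not made up. A row lasts 1/8 s, in which the tool goes at most 62.5 mm and 10.7 degrees, less where a joint would pass 70% of its speed; a pose out of reach is approached as far as the arm can. A call with a number of a shift or a turn outside -1 to 1 is refused whole. A call with a gripper value outside its range is refused whole. The fingers move at their own pace and stop on an object; the grip force is fixed at half the most. Time passes only in rows, so rows that do not move let the fingers close. It gives the time, the measured TCP pose, the force and the opening at its end, in the units of the state.
- bot.get_obs(): the state, without advancing time (a new reading comes with each control period).
- bot.capture(name): name is "scene" or "top" or "wrist"; returns the picture (384x512x3 uint8, red, green, blue); there is no depth.
- bot.camera_model(name): a dict with "mtx" (3x3 intrinsics, pixels), "distortion" ([k1, k2, p1, p2, k3] as OpenCV has them; the pictures are not rectified), "world_from_camera" (4x4, takes a point from camera to world coordinates). Camera axes: x right, y up, looking along -z (the intrinsics and any distortion apply to the point x, -y, -z); pixel columns grow to the right and rows downward; lengths in mm; the calibration is good to about 2 mm. A picture is of the moment at which its call begins: read the wrist's pose just before it. camera_model takes no time and is no camera call; for the wrist camera it gives the pose at the moment of the call.
- bot.close_job(): hands the job in, once; it reports no verdict.
Trained networks look in the newest picture that a camera, given by its name, has taken for a name from the list of things; names that differ only in an ending like _2 or _b are one class to them, and where a whole thing is asked for, a point or a joint stands for the part that bears it (a point fixed in the world has none). Each returns a list of dicts, best first, with "p" (0 to 1); they miss things now and then, are a little off and sometimes report something else, mostly with a low value. They report only what shows in the picture. A call takes as long as a camera call.
- bot.outline_of(camera, label): "mask" (384x512 bool, what is visible of it).
- bot.pinpoint(camera, label): "point" ([x, y, z] in mm, in the coordinates of the camera as it stood for that picture, good to about 4 mm: a listed point, or the origin of a listed thing).
The state is a dict: "time": time; "joint_positions": joint angles; "dq": joint speeds; "tau": joint torques, N m; "tool_pos": TCP position; "tcp_rot": TCP orientation; "contact_force": force on the tool from outside, world axes, zero at the start; "moment": the same for the moment, N m; "grip_width": finger opening in mm.
Only numpy, scipy, OpenCV 4.12 (cv2) and the standard library are available. Lean on these libraries where they do the work, as an engineer would, in place of code of your own. Each camera call takes 0.05 s, during which the arm holds its last target.

## Working session

There is one attempt and no reset: what is moved stays moved. The work goes in short steps, Python scripts to look and compute and a tool call to move; the robot and the scene stay as the last step left them, time stands still between calls to the robot, and variables do not carry over. Pictures are saved under pics/ and viewed, and the job is handed in when it is done.

Besides the shell and the picture viewer there is one more tool, called after "Call:" as name([rows], argument=value, ...), one row to a line, values as JSON. servo_tool: Moves the arm, as the interface text tells. Shift numbers are shares of 50 mm and turn numbers shares of 90 degrees, none past 1 either way. Its arguments: {"type":"object","properties":{"series":{"type":"array"}},"required":["series"]}

```bash
ls; mkdir -p pics
cat > h.py <<'E'
from plant import bot
import numpy as np, cv2
def cap(n,f=None):
    im=bot.capture(n)
    if f: cv2.imwrite('pics/'+f,im[:,:,::-1])
    return im
def pp(c,l):
    M=np.array(bot.camera_model(c)['world_from_camera'])
    r=bot.pinpoint(c,l)
    return [(round(d['p'],2),np.round((M@np.r_[d['point'],1])[:3],1)) for d in r[:2]]
def proj(c,P):
    m=bot.camera_model(c);M=np.linalg.inv(np.array(m['world_from_camera']))
    P=np.atleast_2d(P);q=(M[:3,:3]@P.T).T+M[:3,3]
    q=q*[1,-1,-1]
    return cv2.projectPoints(q,np.zeros(3),np.zeros(3),np.array(m['mtx']),np.array(m['distortion']))[0][:,0]
E
python3 - <<'E'
from h import *
for c in ['scene','top','wrist']:
    cap(c,f'{c}0.png')
    for l in ['arbor_mid','arbor_tang','cradle','stand_seat','keeper_slot','keeper_grip','keeper_pin','tweezers','wax_tin','marker']:
        print(c,l,pp(c,l))
o=bot.get_obs();print(o)
E
```

```text
pics
scene arbor_mid [(0.59, array([473.5, 204.1,  73.3])), (0.16, array([ 503.3, -402.4,   -3.7]))]
scene arbor_tang [(0.89, array([459.8, 115.7,  67.3]))]
scene cradle [(0.83, array([468.5, 208.5,   0.8]))]
scene stand_seat [(0.56, array([ 451. , -184.7,   84.4]))]
scene keeper_slot [(0.67, array([ 496.4, -268.2,  158.8])), (0.51, array([ 351. , -143.7,   -5.7]))]
scene keeper_grip [(0.62, array([ 509.7, -313.3,  220.1]))]
scene keeper_pin [(0.86, array([ 535.4, -266.2,   87.4]))]
scene tweezers [(0.76, array([358.5, 219.7,   0.7]))]
scene wax_tin [(0.86, array([ 501.5, -403.3,   -2.8]))]
scene marker [(0.62, array([ 350.6, -142.7,   -4.2]))]
top arbor_mid [(0.84, array([468.5, 202.7,  71.6])), (0.36, array([354.4, 218.8,  -0.8]))]
top arbor_tang [(0.6, array([467.8, 114.9,  73.9]))]
top cradle [(0.81, array([471.4, 206.3,   2. ]))]
top stand_seat [(0.78, array([ 451.2, -174.9,   90.9])), (0.41, array([ 502.8, -403.2,    1. ]))]
top keeper_slot [(0.67, array([ 505.8, -270. ,  158. ]))]
top keeper_grip [(0.51, array([ 512.9, -306.6,  221. ]))]
top keeper_pin [(0.89, array([ 536.4, -
[... 349 characters left out ...]
ist wax_tin []
wrist marker []
{'time': 1.65, 'joint_positions': array([-1.42999095e+00,  3.42024322e-01,  1.52411162e+00,  1.87501541e-05,
        1.27539785e+00, -1.45993478e-01]), 'dq': array([-0.00019582, -0.00119848, -0.00091618, -0.00127786, -0.00032782,
       -0.00035869]), 'tau': array([ 4.87688465e-05, -4.31128335e+01, -2.44475466e+01,  7.18375901e-02,
        4.83923208e-02,  5.98378989e-06]), 'tool_pos': array([ 148.54603392, -503.56224693,  226.72381045]), 'tcp_rot': array([ 3.14153181e+00, -9.18459865e-06,  2.86793398e-01]), 'contact_force': array([-0.62336329, -0.5978635 ,  0.57020129]), 'moment': array([-0.08408878, -0.01144116,  0.02191013]), 'grip_width': 91.63232030519804}
```

View pics/scene0.png

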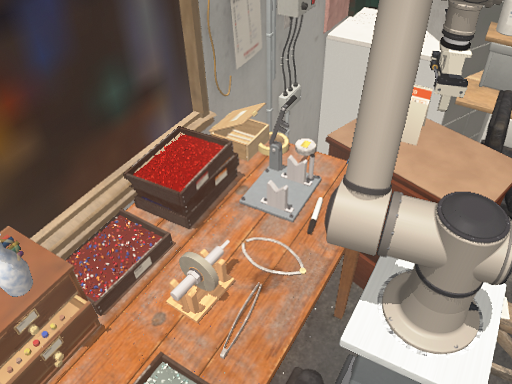

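View pics/top0.png

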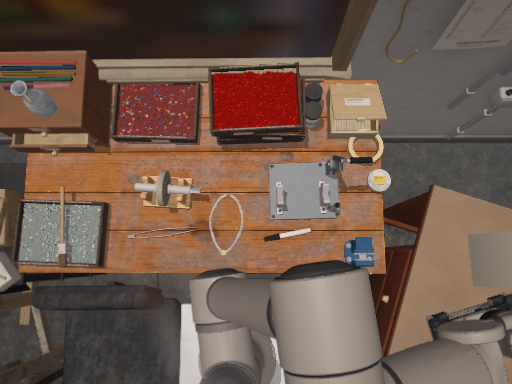

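Run:
```python
from h import *
im=cv2.imread('pics/top0.png');
a=cv2.resize(im[155:225,120:215],None,fx=6,fy=6,interpolation=cv2.INTER_CUBIC);
b=cv2.resize(im[145:225,260:390],None,fx=6,fy=6,interpolation=cv2.INTER_CUBIC)
cv2.imwrite('pics/c1.png',a);cv2.imwrite('pics/c2.png',b)
im=cv2.imread('pics/scene0.png')
b=cv2.resize(im[75:220,235:335],None,fx=4,fy=4,interpolation=cv2.INTER_CUBIC);cv2.imwrite('pics/c3.png',b)
b=cv2.resize(im[225:325,155:250],None,fx=6,fy=6,interpolation=cv2.INTER_CUBIC);cv2.imwrite('pics/c4.png',b)
for c in['top','scene']:
  M=np.array(bot.camera_model(c)['world_from_camera']);print(c,np.round(M,3).tolist())
M=np.linalg.inv(np.array(bot.camera_model('wrist')['world_from_camera']))
print(M@np.r_[bot.get_obs()['tool_pos'],1])
print(proj('top',[[454,-178,12],[454,-178,85],[536,-266,85]]))
```

```text
top [[0.002, 0.989, -0.146, 282.589], [-1.0, -0.001, -0.021, -72.847], [-0.021, 0.146, 0.989, 1177.781], [0.0, 0.0, 0.0, 1.0]]
scene [[-0.865, 0.323, -0.383, 61.3], [-0.501, -0.58, 0.642, 619.878], [-0.015, 0.748, 0.664, 797.855], [0.0, 0.0, 0.0, 1.0]]
[   1.26360809  -29.19617746 -174.52159708    1.        ]
[[299.66923044 196.84726369]
 [302.05349769 192.9196748 ]
 [333.88913061 163.23207699]]
```

View pics/c1.png

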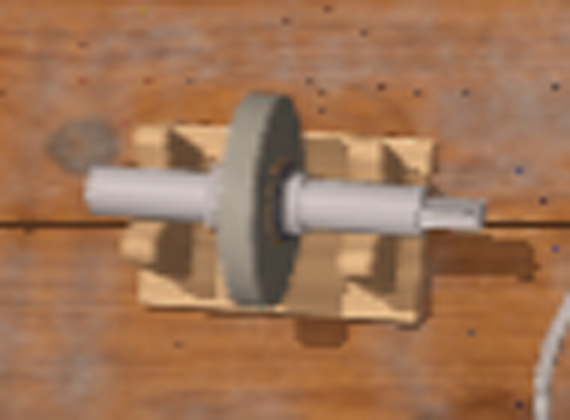

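View pics/c2.png

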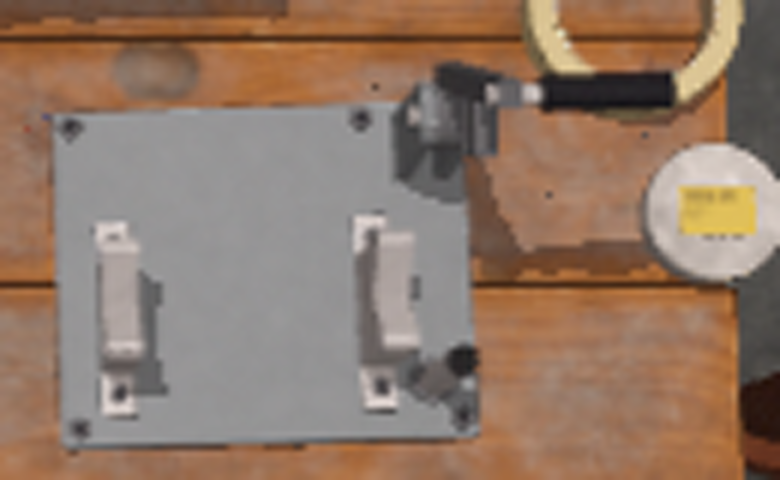

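View pics/c3.png

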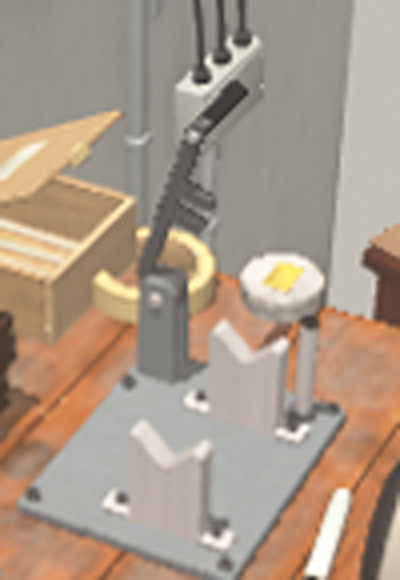

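View pics/c4.png

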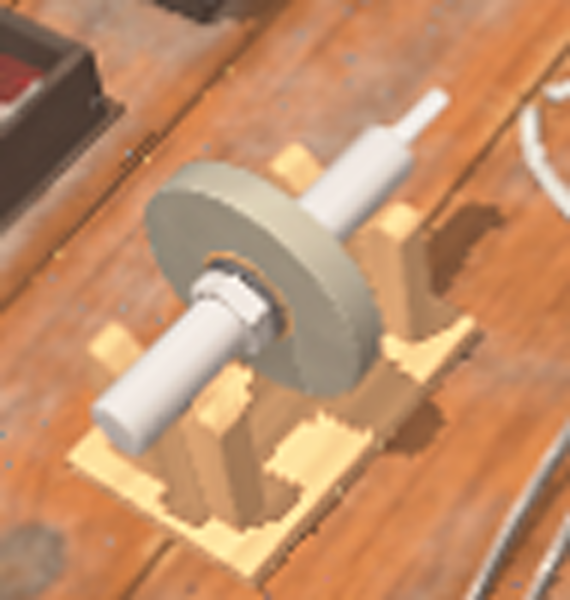

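View pics/wrist0.png

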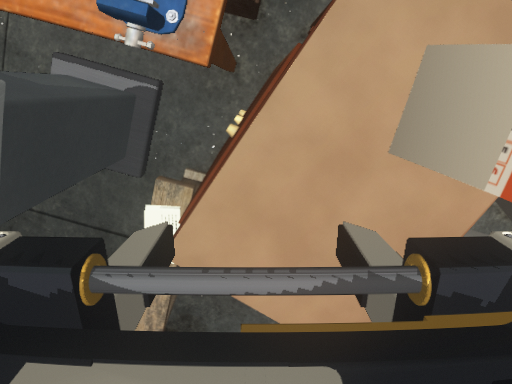

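```bash
cat >> h.py <<'E'
def ray(c,uv,z):
    m=bot.camera_model(c);M=np.array(m['world_from_camera'])
    p=cv2.undistortPoints(np.array(uv,float).reshape(-1,1,2),np.array(m['mtx']),np.array(m['distortion']))[:,0]
    d=(M[:3,:3]@np.c_[p[:,0],-p[:,1],-np.ones(len(p))].T).T
    z=np.broadcast_to(z,len(p)); s=(z-M[2,3])/d[:,2]
    return M[:3,3]+d*s[:,None]
E
python3 - <<'E'
from h import *
np.set_printoptions(precision=1,suppress=True)
f=lambda l,o:np.array(l)/6+np.array(o)
print(ray('top',f([[55,115],[465,100],[65,445],[478,437]],(260,145)),12))
print(ray('top',f([[120,240],[125,350],[395,235],[400,345]],(260,145)),89))
print(ray('top',f([[110,230],[118,412],[368,228],[380,405]],(260,145)),15))
print(ray('top',f([[90,190],[485,214]],(120,155)),72))
print(ray('top',f([[92,172],[418,188],[92,212],[418,232]],(120,155)),78))
print(ray('top',f([[150,130],[432,140],[140,303],[420,322]],(120,155)),5))
M=np.array(bot.camera_model('wrist')['world_from_camera']);print(M)
E
```

```text
[[ 550.5  -90.4   12. ]
 [ 557.6 -289.5   12. ]
 [ 389.5  -94.7   12. ]
 [ 393.4 -291.2   12. ]]
[[ 475.1 -118.4   89. ]
 [ 425.1 -120.3   89. ]
 [ 477.3 -242.1   89. ]
 [ 427.3 -243.2   89. ]]
[[ 493.1 -116.7   15. ]
 [ 405.  -120.    15. ]
 [ 493.9 -240.7   15. ]
 [ 408.3 -244.6   15. ]]
[[473.9 282.   72. ]
 [462.5  98.8  72. ]]
[[481.3 279.6  78. ]
 [473.6 128.8  78. ]
 [462.7 278.7  78. ]
 [453.3 128.3  78. ]]
[[515.4 275.2   5. ]
 [510.1 136.    5. ]
 [429.8 276.5   5. ]
 [420.5 139.6   5. ]]
[[   0.3    0.9    0.3  224.2]
 [  -1.     0.3    0.1 -480. ]
 [  -0.    -0.3    1.   384.9]
 [   0.     0.     0.     1. ]]
```

Call:
servo_tool([
  [1,0,0,-0.5,0.111],
  [1,0,0,-0.5,0.111],
  [1,0.92,-0.8,0,0],
  [1,0.92,-0.8,0,0],
  [1,0.92,-0.8,0,0],
  [1,0.92,-0.8,0,0],
  [1,0.92,-0.8,0,0],
  [1,0.92,-0.8,0,0],
  [1,0,-0.97,0,0],
  [1,0,-0.97,0,0],
  [1,0,-0.97,0,0],
  [1,0,-0.97,0,0],
  [1,0,-0.97,0,0],
  [1,0,-0.97,0,0],
  [1,0,-0.97,0,0],
  [1,0,-0.97,0,0],
  [1,0,-0.97,0,0],
  [1,0,-0.97,0,0],
  [1,0,0,0,0],
])

```text
time: 4.03
tool_pos: [468.5, 205.6, 276.4]
tcp_rot: [-3.141, 0.0, -0.058]
contact_force: [-0.4, -0.1, -0.5]
grip_width: 91.7
```

Run:
```python
from h import *
np.set_printoptions(precision=3,suppress=True)
o=bot.get_obs();print(o['time'],o['tool_pos'],o['tcp_rot'],o['joint_positions'],o['contact_force'])
cap('wrist','w1.png')
for l in ['arbor_mid','arbor_tang','cradle']: print(l,pp('wrist',l))
```

```text
4.025 [468.5   205.637 276.374] [-3.141  0.    -0.058] [0.263 0.282 1.471 0.    1.389 1.892] [-0.378 -0.061 -0.473]
arbor_mid [(0.56, array([465.1, 202.3,  73.8]))]
arbor_tang [(0.85, array([463.8, 112.2,  71.5]))]
cradle [(0.94, array([468.3, 206.3,  -0.9]))]
```

View pics/w1.png

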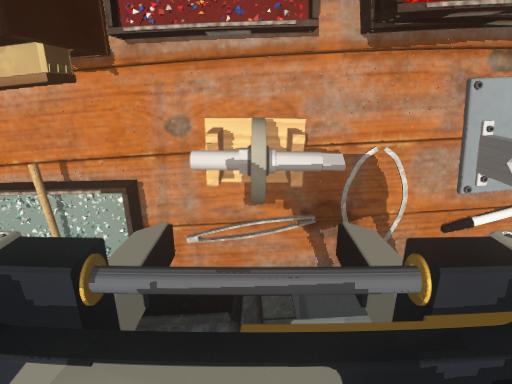

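Run:
```python
from h import *
np.set_printoptions(precision=1,suppress=True)
im=cv2.imread('pics/w1.png');cv2.imwrite('pics/c5.png',cv2.resize(im[110:210,180:360],None,fx=4,fy=4,interpolation=cv2.INTER_CUBIC))
print(ray('wrist',[[190,160],[344,160],[258,160]],[72,72,122]))
print(proj('wrist',[[468.5,205.6,276.4-19],[469,202,122],[469,202,72],[519,202,72],[419,202,72]]))
```

```text
[[473.4 280.   72. ]
 [461.9  97.1  72. ]
 [479.2 199.2 122. ]]
[[250.7 224.5]
 [255.9 169.8]
 [255.8 159.5]
 [253.  116.6]
 [258.3 199.3]]
```

View pics/c5.png

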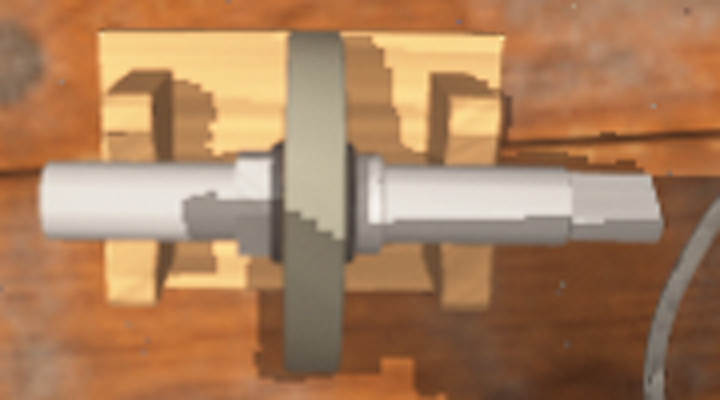

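Call:
servo_tool([
  [1,-0.12,0.1,0.9,0],
  [1,0,0,0.9,0],
  [1,0,0,0.9,0],
  [1,0,0,0.6,0],
  [1,0,0,0.29,0],
  [1,0,0,0,0],
  [0,0,0,0,0],
  [0,0,0,0,0],
  [0,0,0,0,0],
  [0,0,0,0,0],
  [0,0,0,0,0],
  [0,0,0,0,0],
])

```text
time: 5.72
tool_pos: [462.6, 198.3, 97.2]
tcp_rot: [3.141, 0.0, -0.062]
contact_force: [0.1, -0.8, -0.2]
grip_width: 36.4
```

Run:
```python
from h import *
cap('wrist','w2.png');cap('top','t2.png')
im=cv2.imread('pics/t2.png');cv2.imwrite('pics/t2c.png',cv2.resize(im[145:235,110:225],None,fx=5,fy=5,interpolation=cv2.INTER_CUBIC))
```

```text
(no output)
```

View pics/w2.png

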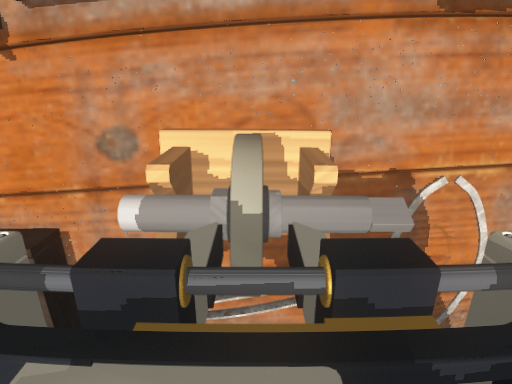

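Call:
servo_tool([
  [0,0,0,0,0],
  [0,0,0,0,0],
  [0,0,0,0,0],
  [0,0,0,0,0],
  [0,0,0,-0.1,0],
  [0,0,0,-0.3,0],
  [0,0,0,-0.6,0],
  [0,0,0,-0.6,0],
])

```text
time: 6.82
tool_pos: [462.4, 197.9, 178.6]
tcp_rot: [3.141, 0.0, -0.062]
contact_force: [1.4, -0.0, -4.3]
grip_width: 15.8
```

Run:
```python
from h import *
cap('wrist','w3.png');print(bot.get_obs()['contact_force'],pp('wrist','arbor_mid'),pp('wrist','arbor_tang'))
```

```text
[ 0.86010434  0.41365528 -0.55251819] [] [(0.87, array([464.8, 107.3, 154. ]))]
```

View pics/w3.png

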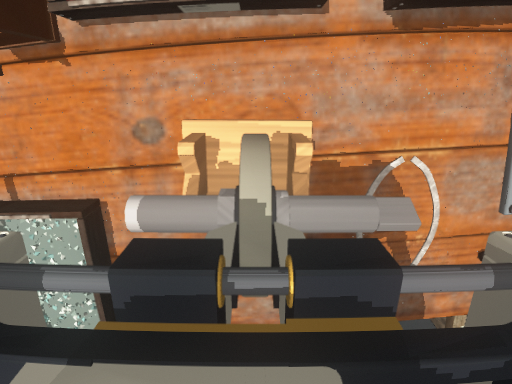

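Call:
servo_tool([
  [0,0,0,0,-0.029],
  [0,0,0,0,-0.03],
  [0,0,0.3,0,0],
  [0,0,0.6,0,0],
  [0,-0.079,0.85,0,0],
  [0,-0.079,0.85,0,0],
  [0,-0.079,0.85,0,0],
  [0,-0.079,0.85,0,0],
  [0,-0.079,0.85,0,0],
  [0,-0.079,0.85,0,0],
  [0,-0.079,0.85,0,0],
  [0,0,0.5,0,0],
  [0,0,0.2,0,0],
  [0,0,0,0,0],
  [0,0,0,0,0],
])

```text
time: 8.85
tool_pos: [446.2, -178.9, 177.0]
tcp_rot: [-3.141, 0.001, 0.031]
contact_force: [0.4, 0.8, -3.7]
grip_width: 15.8
```

Run:
```python
from h import *
np.set_printoptions(precision=3,suppress=True)
o=bot.get_obs();print(o['tool_pos'],o['tcp_rot'],o['contact_force'])
cap('wrist','w4.png');cap('top','t4.png');cap('scene','s4.png')
for c in ['wrist','top','scene']:
  for l in ['arbor_tang','stand_seat','keeper_pin','keeper_slot','arbor_mid']: print(c,l,pp(c,l))
im=cv2.imread('pics/t4.png');cv2.imwrite('pics/t4c.png',cv2.resize(im[145:235,250:390],None,fx=5,fy=5,interpolation=cv2.INTER_CUBIC))
im=cv2.imread('pics/s4.png');cv2.imwrite('pics/s4c.png',cv2.resize(im[75:220,225:345],None,fx=4,fy=4,interpolation=cv2.INTER_CUBIC))
```

```text
[ 446.236 -178.899  176.964] [-3.141  0.001  0.031] [ 0.396  0.768 -3.737]
wrist arbor_tang [(0.7, array([ 456.1, -267.6,  151. ]))]
wrist stand_seat []
wrist keeper_pin [(0.61, array([ 532.1, -263.5,   88. ]))]
wrist keeper_slot [(0.77, array([ 494.8, -267. ,  158.6]))]
wrist arbor_mid []
top arbor_tang []
top stand_seat [(0.67, array([ 455.2, -177.4,   89.4]))]
top keeper_pin []
top keeper_slot []
top arbor_mid [(0.41, array([ 450.3, -176.5,  150.3]))]
scene arbor_tang [(0.81, array([ 452.1, -268.1,  148.5])), (0.5, array([ 455.1, -183.2,   81.9]))]
scene stand_seat [(0.8, array([ 452.4, -183.9,   83.3]))]
scene keeper_pin [(0.92, array([ 534.1, -265. ,   80.8]))]
scene keeper_slot [(0.4, array([355.4, 220.1,  -0.8]))]
scene arbor_mid [(0.88, array([ 454.2, -179.3,  147.6]))]
```

View pics/w4.png

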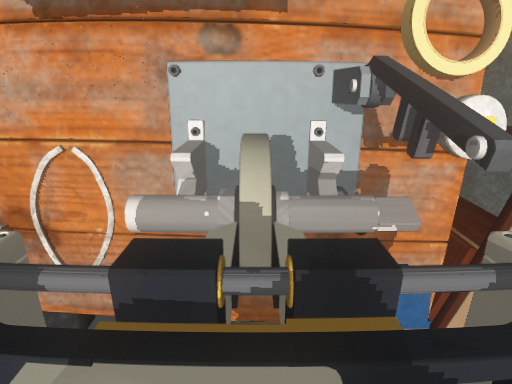

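View pics/t4c.png

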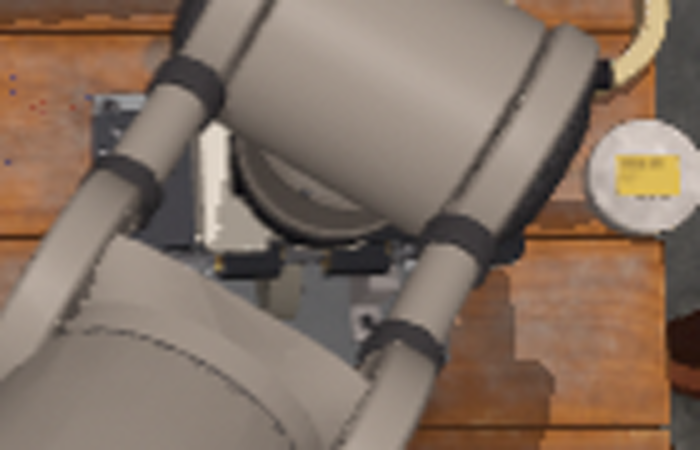

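View pics/s4c.png

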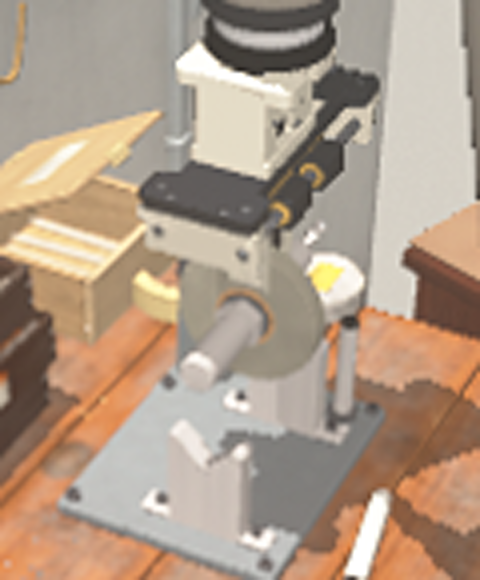

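Call:
servo_tool([
  [0,0,0,0.3,0],
  [0,0,0,0.4,0],
  [0,0,0,0.3,0],
  [0,0,0,0.16,0],
  [0,0,0,0.06,0],
  [0,0,0,0,0],
])

```text
time: 10.5
tool_pos: [446.8, -179.9, 116.5]
tcp_rot: [3.141, -0.0, 0.031]
contact_force: [-0.2, -0.4, -4.6]
grip_width: 15.9
```

Run:
```python
from h import *
np.set_printoptions(precision=3,suppress=True)
o=bot.get_obs();print(o['tool_pos'],o['tcp_rot'],o['contact_force'])
cap('wrist','w5.png');cap('scene','s5.png')
for c in ['wrist','scene']:
  for l in ['arbor_tang','stand_seat','keeper_pin','keeper_slot','arbor_mid']: print(c,l,pp(c,l))
im=cv2.imread('pics/s5.png');cv2.imwrite('pics/s5c.png',cv2.resize(im[75:220,225:345],None,fx=4,fy=4,interpolation=cv2.INTER_CUBIC))
```

```text
[ 446.767 -179.938  116.477] [ 3.141 -0.     0.031] [-0.165 -0.364 -4.565]
wrist arbor_tang [(0.82, array([ 454.9, -268.8,   89. ]))]
wrist stand_seat []
wrist keeper_pin [(0.73, array([ 534.3, -262.6,   85.7]))]
wrist keeper_slot []
wrist arbor_mid []
scene arbor_tang [(0.92, array([ 453.8, -266. ,   86.4]))]
scene stand_seat [(0.75, array([ 452.6, -185. ,   84.4]))]
scene keeper_pin [(0.22, array([466.6, 208.2,   2.5]))]
scene keeper_slot []
scene arbor_mid []
```

View pics/w5.png

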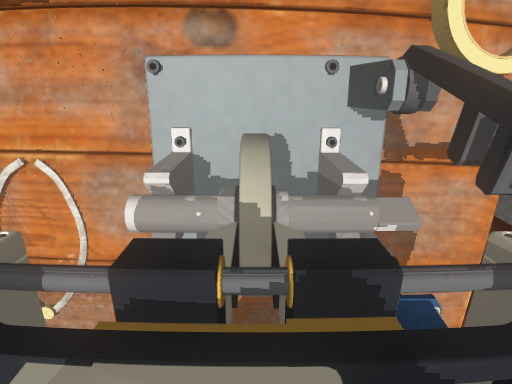

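View pics/s5c.png

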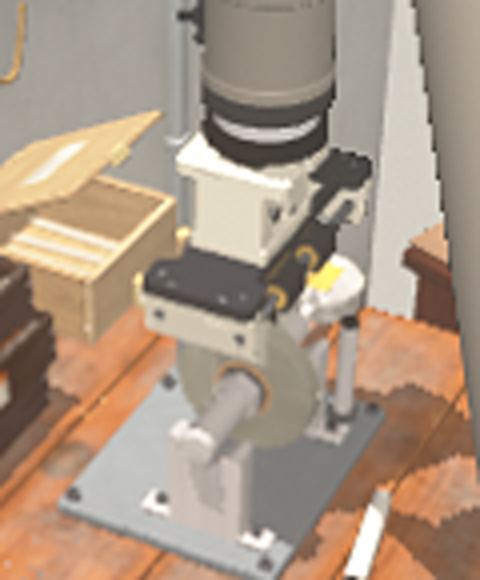

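Call:
servo_tool([
  [0,0,0,0.04,0],
  [0,0,0,0.04,0],
  [0,0,0,0.02,0],
  [0,0,0,0,0],
])

```text
time: 11.6
tool_pos: [446.4, -179.8, 111.4]
tcp_rot: [3.142, 0.0, 0.031]
contact_force: [-1.1, 0.4, -1.3]
grip_width: 16.1
```

Call:
servo_tool([
  [0,0,0,0.02,0],
  [0,0,0,0.01,0],
  [0,0,0,0,0],
])

```text
time: 11.98
tool_pos: [446.5, -179.8, 111.3]
tcp_rot: [3.141, -0.001, 0.031]
contact_force: [-5.4, 4.1, 13.5]
grip_width: 16.1
```

Run:
```python
from h import *
cap('wrist','w6.png')
im=cv2.imread('pics/w6.png');cv2.imwrite('pics/w6c.png',cv2.resize(im[150:260,110:440],None,fx=2.4,fy=2.4,interpolation=cv2.INTER_CUBIC))
```

```text
(no output)
```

View pics/w6c.png

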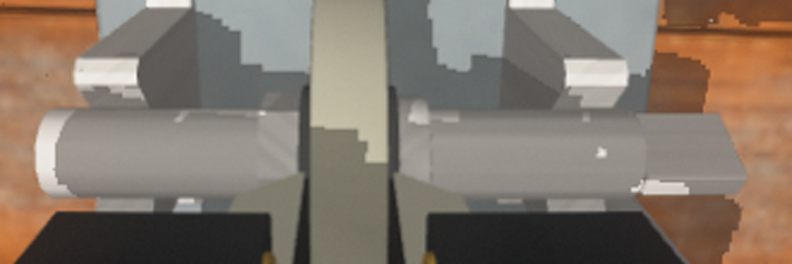

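Call:
servo_tool([
  [0.5,0,0,0,0],
  [0.5,0,0,0,0],
  [0.5,0,0,-0.04,0],
  [0.5,0,0,-0.4,0],
  [0.5,0,0,-0.8,0],
  [0.5,0,0,-0.8,0],
  [0.5,0,0,0,0],
])

```text
time: 12.9
tool_pos: [448.2, -180.7, 214.7]
tcp_rot: [3.138, -0.006, 0.031]
contact_force: [-0.2, -0.1, -0.2]
grip_width: 45.7
```

Run:
```python
from h import *
np.set_printoptions(precision=3,suppress=True)
o=bot.get_obs();print(o['tool_pos'],o['tcp_rot'],o['contact_force'])
cap('wrist','w7.png');cap('scene','s7.png')
im=cv2.imread('pics/s7.png');cv2.imwrite('pics/s7c.png',cv2.resize(im[125:220,235:335],None,fx=6,fy=6,interpolation=cv2.INTER_CUBIC))
im=cv2.imread('pics/w7.png');cv2.imwrite('pics/w7c.png',cv2.resize(im[120:240,160:440],None,fx=2.8,fy=2.8,interpolation=cv2.INTER_CUBIC))
for c in ['wrist','scene']:
  for l in ['arbor_tang','stand_seat','keeper_pin','arbor_mid']: print(c,l,pp(c,l))
```

```text
[ 448.166 -180.738  214.654] [ 3.138 -0.006  0.031] [-0.241 -0.071 -0.211]
wrist arbor_tang [(0.69, array([ 453.3, -268.3,   79. ]))]
wrist stand_seat []
wrist keeper_pin [(0.79, array([ 529.6, -261.5,   80.4]))]
wrist arbor_mid [(0.96, array([ 446.9, -176.6,   83.8]))]
scene arbor_tang []
scene stand_seat []
scene keeper_pin [(0.67, array([ 536.8, -268.8,   84.9]))]
scene arbor_mid [(0.95, array([ 452.3, -179.9,   86.3]))]
```

View pics/s7c.png

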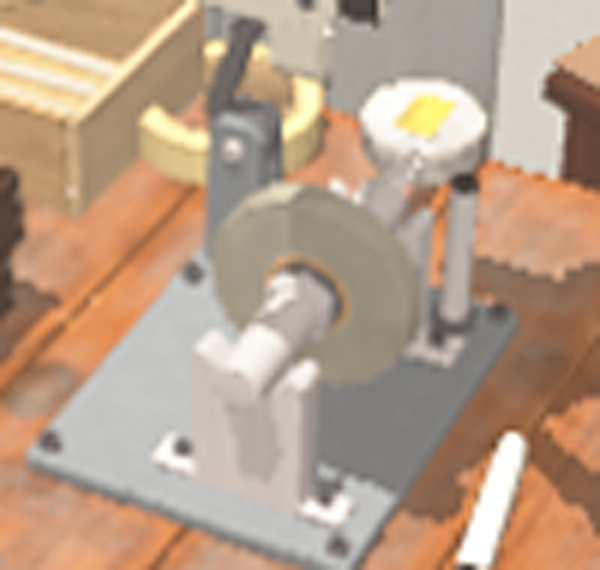

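View pics/w7c.png

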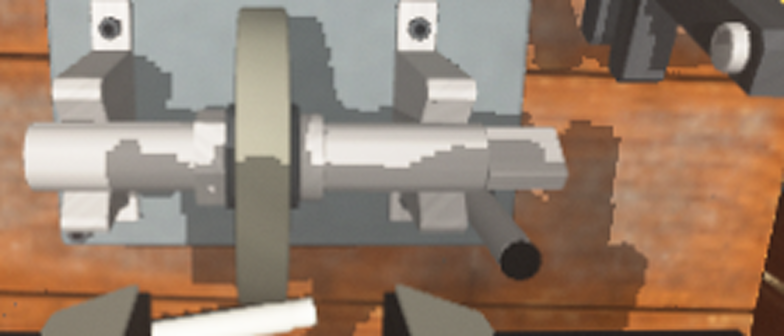

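```bash
cat >> h.py <<'E'
def tang(c,phi,mid,yaw=0.03,s=(75,102)):
    ax=np.array([np.sin(yaw),-np.cos(yaw),0]);ex=np.array([np.cos(yaw),np.sin(yaw),0]);ez=np.array([0,0,1.])
    d=-np.sin(phi)*ex+np.cos(phi)*ez;n=np.cos(phi)*ex+np.sin(phi)*ez
    P=[mid+t*ax+a*11.3*d+b*4*n for t in s for a,b in [(1,1),(1,-1),(-1,-1),(-1,1)]]
    return proj(c,np.array(P))
E
python3 - <<'E'
from h import *
np.set_printoptions(precision=0,suppress=True)
for phi in [.5,.7,.9,1.1,1.3]:
    print(phi, ((tang('wrist',phi,np.array([452,-180,85.]))-[160,120])*2.8)[[0,1,2,3,4,5,6,7]].round().tolist())
E
```

```text
0.5 [[502.0, 160.0], [497.0, 177.0], [485.0, 131.0], [490.0, 114.0], [584.0, 160.0], [578.0, 177.0], [562.0, 131.0], [567.0, 114.0]]
0.7 [[501.0, 166.0], [496.0, 179.0], [486.0, 125.0], [491.0, 111.0], [582.0, 166.0], [575.0, 179.0], [563.0, 125.0], [570.0, 111.0]]
0.9 [[500.0, 171.0], [494.0, 180.0], [488.0, 120.0], [493.0, 109.0], [581.0, 171.0], [573.0, 180.0], [565.0, 120.0], [572.0, 110.0]]
1.1 [[498.0, 176.0], [492.0, 180.0], [489.0, 115.0], [495.0, 109.0], [579.0, 176.0], [570.0, 180.0], [566.0, 115.0], [574.0, 109.0]]
1.3 [[496.0, 179.0], [490.0, 178.0], [491.0, 112.0], [497.0, 110.0], [576.0, 179.0], [568.0, 178.0], [569.0, 112.0], [577.0, 111.0]]
```

Call:
servo_tool([
  [0.5,-0.34,0,0.3,0],
  [0.5,0,0,0.8,0],
  [0.5,0,0,0.6,0],
  [0.5,0,0,0.3,0],
  [0.5,0,0,0,0],
  [0.5,0,0,0,0],
])

```text
time: 14.15
tool_pos: [430.0, -180.6, 112.3]
tcp_rot: [3.141, -0.001, 0.031]
contact_force: [0.7, 0.0, 0.5]
grip_width: 45.9
```

Call:
servo_tool([
  [0.5,0.02,0,0.15,0],
  [0.5,0,0,0,0],
  [0,0,0,0,0],
  [0,0,0,0,0],
  [0,0,0,0,0],
  [0,0,0,0,0],
  [0,0,0,0,0],
  [0,0,0,0,0],
  [0,0,0,0,0],
])

```text
time: 15.28
tool_pos: [430.6, -180.3, 104.3]
tcp_rot: [3.141, -0.0, 0.031]
contact_force: [0.3, 0.9, 0.8]
grip_width: 15.7
```

Run:
```python
from h import *
np.set_printoptions(precision=0,suppress=True)
cap('wrist','w8.png')
im=cv2.imread('pics/w8.png');cv2.imwrite('pics/w8c.png',cv2.resize(im[120:260,300:460],None,fx=5,fy=5,interpolation=cv2.INTER_CUBIC))
for phi in [.3,.5,.7,.9]:
    print(phi, ((tang('wrist',phi,np.array([452,-180,85.]))-[300,120])*5).round().tolist())
```

```text
0.3 [[448.0, 382.0], [431.0, 438.0], [371.0, 329.0], [385.0, 276.0], [676.0, 382.0], [654.0, 437.0], [575.0, 329.0], [593.0, 277.0]]
0.5 [[445.0, 402.0], [424.0, 447.0], [374.0, 311.0], [391.0, 266.0], [672.0, 401.0], [644.0, 446.0], [578.0, 311.0], [601.0, 266.0]]
0.7 [[440.0, 419.0], [416.0, 452.0], [377.0, 295.0], [398.0, 258.0], [665.0, 418.0], [634.0, 451.0], [583.0, 295.0], [611.0, 259.0]]
0.9 [[434.0, 433.0], [408.0, 453.0], [382.0, 281.0], [406.0, 255.0], [658.0, 432.0], [624.0, 452.0], [590.0, 281.0], [621.0, 256.0]]
```

View pics/w8c.png

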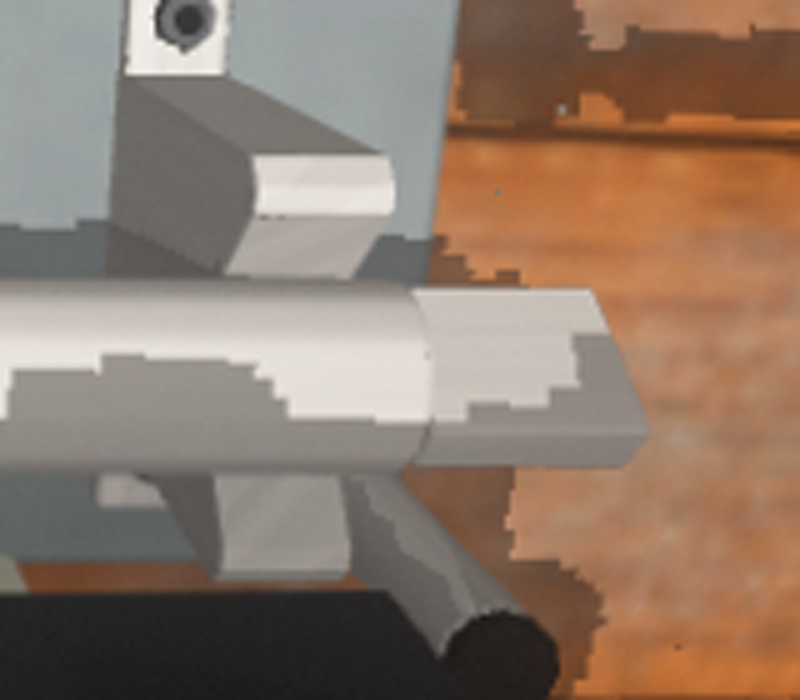

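```bash
cat >> h.py <<'E'
from scipy.optimize import least_squares
def fit(c,obs,idx,phi0,mid0=(452,-180,85)):
    obs=np.array(obs,float)
    f=lambda v:np.r_[(tang(c,v[0],np.array(mid0)+v[1:4])[idx]-obs).ravel(),v[1:4]*0.15]
    r=least_squares(f,[phi0,0,0,0]);return r.x,r.cost
E
python3 - <<'E'
from h import *
np.set_printoptions(precision=3,suppress=True)
o=np.array([[650,430],[622,466],[595,290],[432,428],[416,466],[413,290]])/5+[300,120]
print(fit('wrist',o,[4,5,7,0,1,3],.5))
print(fit('wrist',o[:3],[4,5,7],.5))
E
```

```text
(array([  0.658,  -6.583,  -5.956, -12.11 ]), np.float64(9.189509039304525))
(array([ 0.601, -4.431, -1.537, -4.965]), np.float64(1.2315867284607813))
```

Call:
servo_tool([
  [0,0.086,0,-0.038,0],
  [0,0.082,0,-0.028,0],
  [0,0.086,0,-0.02,0],
  [0,0.086,0,-0.012,0],
  [0,0.088,0,-0.004,0],
  [0,0,0,0,0],
  [0,0,0,0,0],
])

```text
time: 16.2
tool_pos: [449.6, -179.6, 109.7]
tcp_rot: [-3.141, 0.005, 0.032]
contact_force: [-11.2, -1.1, 12.2]
grip_width: 15.9
```

Run:
```python
from h import *
np.set_printoptions(precision=0,suppress=True)
cap('wrist','w9.png')
im=cv2.imread('pics/w9.png');cv2.imwrite('pics/w9c.png',cv2.resize(im[120:260,300:460],None,fx=5,fy=5,interpolation=cv2.INTER_CUBIC))
for phi in [-.2,0,.2]:
    print(phi, ((tang('wrist',phi,np.array([447,-182,80.]))-[300,120])*5).round().tolist())
```

```text
-0.2 [[406.0, 490.0], [403.0, 553.0], [339.0, 514.0], [341.0, 457.0], [615.0, 489.0], [611.0, 552.0], [527.0, 513.0], [530.0, 456.0]]
0 [[407.0, 510.0], [398.0, 568.0], [338.0, 497.0], [344.0, 443.0], [616.0, 508.0], [606.0, 566.0], [526.0, 496.0], [535.0, 442.0]]
0.2 [[406.0, 529.0], [393.0, 580.0], [338.0, 480.0], [349.0, 431.0], [615.0, 527.0], [599.0, 578.0], [527.0, 479.0], [540.0, 430.0]]
```

View pics/w9c.png

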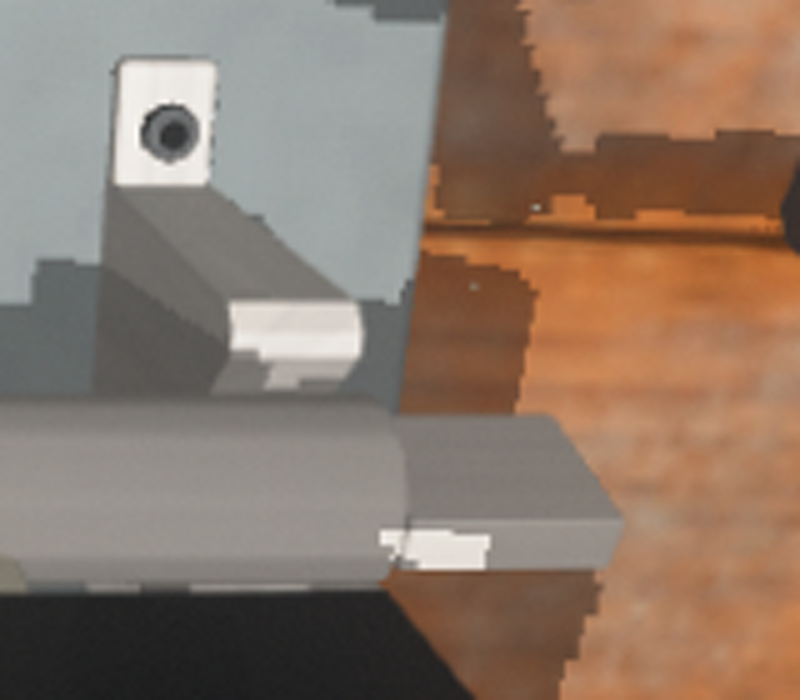

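Run:
```python
from h import *
np.set_printoptions(precision=3,suppress=True)
o=np.array([[622,518],[603,568],[552,415],[407,520],[391,568],[393,417]])/5+[300,120]
print(fit('wrist',o,[4,5,7,0,1,3],.2))
print(fit('wrist',o[:3],[4,5,7],.2))
```

```text
(array([  0.337,  -5.41 ,  -6.371, -11.256]), np.float64(23.652398519689623))
(array([ 0.257, -1.949, -1.069, -2.306]), np.float64(0.4810148685063433))
```

Call:
servo_tool([
  [0.5,0,0,0,0],
  [0.5,0,0,0,0],
  [0.5,0,0,-0.1,0],
  [0.5,-0.38,0,0,0],
  [0.5,0,0,0,0],
  [0.5,0,0,0,0],
])

```text
time: 17.0
tool_pos: [433.6, -180.5, 114.6]
tcp_rot: [3.141, -0.001, 0.031]
contact_force: [0.2, -0.2, 1.0]
grip_width: 46.2
```

Run:
```python
from h import *
np.set_printoptions(precision=0,suppress=True)
cap('wrist','w10.png')
im=cv2.imread('pics/w10.png');cv2.imwrite('pics/w10c.png',cv2.resize(im[120:260,300:460],None,fx=5,fy=5,interpolation=cv2.INTER_CUBIC))
```

```text
(no output)
```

View pics/w10c.png

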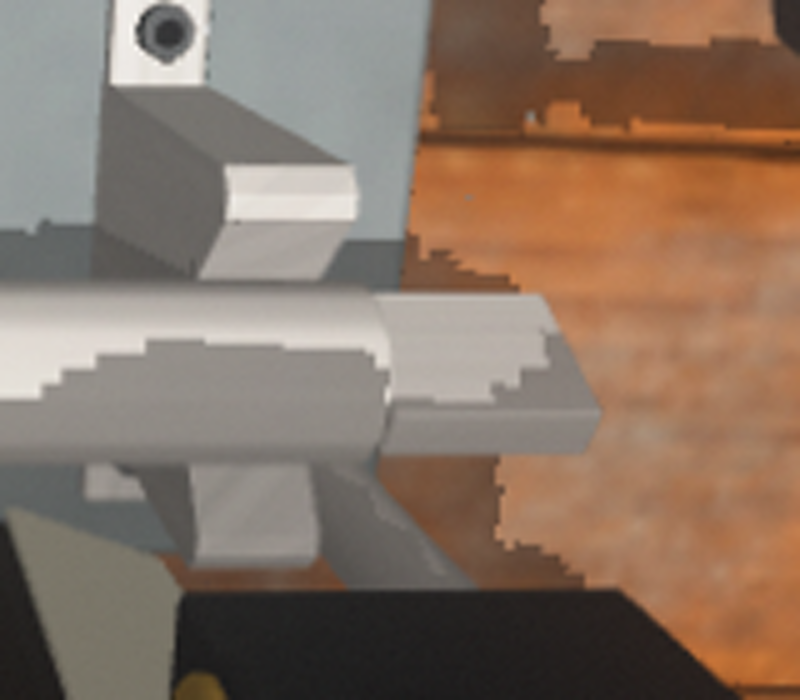

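Run:
```python
from h import *
np.set_printoptions(precision=3,suppress=True)
o=np.array([[600,410],[585,454],[541,294],[395,408],[384,454],[376,293]])/5+[300,120]
print(fit('wrist',o,[4,5,7,0,1,3],.2))
print(fit('wrist',o[:3],[4,5,7],.2))
for mid in [(452,-180,85),(450,-181,82)]:
  for phi in [.2,.3,.4,.5]:
    t=(tang('wrist',phi,np.array(mid,float))-[300,120])*5; print(phi,(t[4]-t[5]).round(),(t[4]-t[7]).round())
```

```text
(array([  0.492,  -6.417,  -5.534, -12.443]), np.float64(12.052770744470147))
(array([ 0.42 , -3.496,  0.352, -2.506]), np.float64(0.8618372915195471))
0.2 [ 17. -56.] [79. 84.]
0.3 [ 19. -52.] [ 75. 100.]
0.4 [ 22. -48.] [ 69. 114.]
0.5 [ 24. -43.] [ 63. 128.]
0.2 [ 16. -55.] [77. 84.]
0.3 [ 19. -51.] [73. 99.]
0.4 [ 22. -47.] [ 68. 113.]
0.5 [ 24. -42.] [ 62. 126.]
```

Call:
servo_tool([
  [0.5,-0.2,0,0.3,0],
  [0.5,0,0,0,0],
  [0,0,0,0,0],
  [0,0,0,0,0],
  [0,0,0,0,0],
  [0,0,0,0,0],
  [0,0,0,0,0],
  [0,0,0,0,0],
  [0,0.0,0,0.03,0],
  [0,0.07,0,-0.052,0],
  [0,0.074,0,-0.046,0],
  [0,0.08,0,-0.038,0],
  [0,0.082,0,-0.03,0],
])

```text
time: 18.68
tool_pos: [434.0, -180.0, 105.3]
tcp_rot: [-3.14, 0.01, 0.032]
contact_force: [-14.4, -4.4, 6.9]
grip_width: 15.8
```

Call:
servo_tool([
  [0,0.086,0,-0.022,0],
  [0,0.086,0,-0.014,0],
  [0,0.088,0,-0.004,0],
  [0,0,0,0,0],
])

```text
time: 19.18
tool_pos: [448.2, -179.6, 108.5]
tcp_rot: [-3.141, 0.007, 0.032]
contact_force: [-12.9, 0.3, 15.0]
grip_width: 16.0
```

Run:
```python
from h import *
np.set_printoptions(precision=0,suppress=True)
cap('wrist','w11.png')
im=cv2.imread('pics/w11.png');cv2.imwrite('pics/w11c.png',cv2.resize(im[120:260,300:460],None,fx=5,fy=5,interpolation=cv2.INTER_CUBIC))
mid=(450,-181,82.)
for phi in [-.2,-.1,0,.1,.2,.3,.4,.5]:
    t=(tang('wrist',phi,np.array(mid,float))-[300,120])*5; print(phi,(t[4]-t[5]).round(),(t[4]-t[7]).round())
```

```text
-0.2 [  4. -64.] [88. 31.]
-0.1 [  8. -62.] [86. 49.]
0 [ 11. -60.] [84. 65.]
0.1 [ 14. -56.] [81. 82.]
0.2 [ 17. -52.] [78. 97.]
0.3 [ 20. -48.] [ 73. 112.]
0.4 [ 22. -43.] [ 68. 125.]
0.5 [ 25. -38.] [ 61. 137.]
```

View pics/w11c.png

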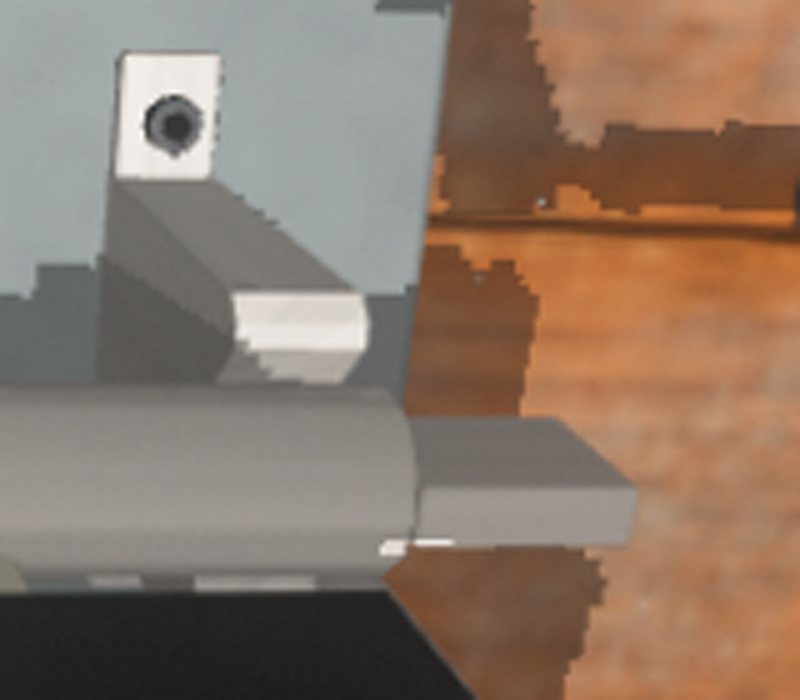

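Call:
servo_tool([
  [0,0.04,0,0,0],
  [0,0,0,0,0],
  [0.5,0,0,0,0],
  [0.5,0,0,0,0],
  [0.5,0,0,-0.1,0],
  [0.5,-0.38,0,0,0],
  [0.5,0,0,0,0],
  [0.5,0,0,0,0],
])

```text
time: 20.23
tool_pos: [434.9, -180.4, 113.4]
tcp_rot: [3.141, -0.001, 0.031]
contact_force: [-0.2, -0.3, 0.5]
grip_width: 46.2
```

Run:
```python
from h import *
np.set_printoptions(precision=0,suppress=True)
cap('wrist','w12.png')
im=cv2.imread('pics/w12.png');cv2.imwrite('pics/w12c.png',cv2.resize(im[120:260,300:460],None,fx=5,fy=5,interpolation=cv2.INTER_CUBIC))
mid=(450,-181,82.)
for phi in [-.2,-.1,0,.1,.2,.3,.4,.5]:
    t=(tang('wrist',phi,np.array(mid,float))-[300,120])*5; print(phi,(t[4]-t[5]).round(),(t[4]-t[7]).round())
```

```text
-0.2 [  4. -64.] [87. 18.]
-0.1 [  7. -63.] [86. 36.]
0 [ 10. -61.] [84. 53.]
0.1 [ 13. -58.] [81. 69.]
0.2 [ 16. -55.] [78. 85.]
0.3 [ 19. -51.] [ 73. 100.]
0.4 [ 22. -46.] [ 68. 115.]
0.5 [ 24. -41.] [ 62. 128.]
```

View pics/w12c.png

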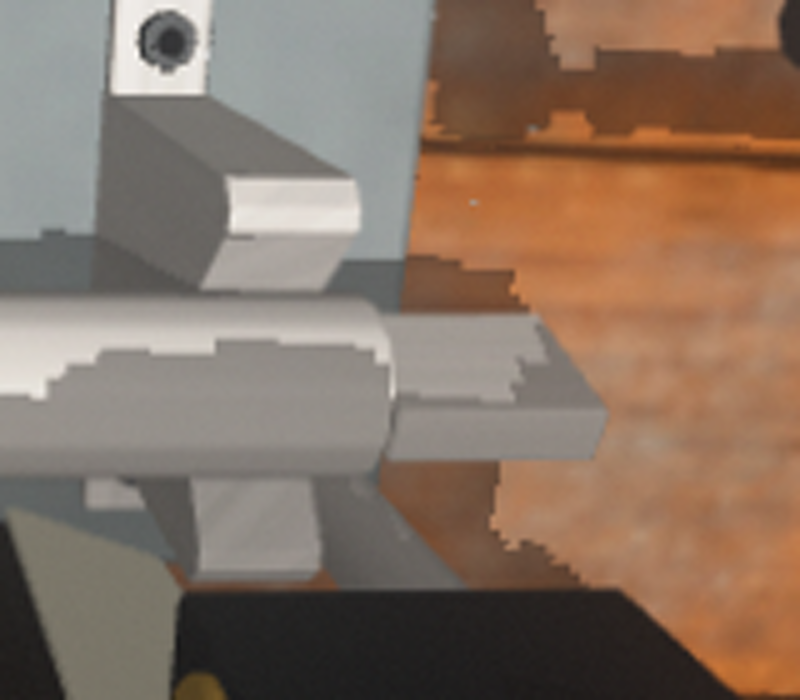

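Call:
servo_tool([
  [0.5,-0.154,0,0.222,0],
  [0.5,0,0,0,0],
  [0,0,0,0,0],
  [0,0,0,0,0],
  [0,0,0,0,0],
  [0,0,0,0,0],
  [0,0,0,0,0],
  [0,0,0,0,0],
  [0,0.0,0,0.03,0],
  [0,0.074,0,-0.046,0],
  [0,0.08,0,-0.038,0],
  [0,0.082,0,-0.03,0],
  [0,0.086,0,-0.022,0],
  [0,0.086,0,-0.014,0],
  [0,0.088,0,-0.004,0],
  [0,0.044,0,0,0],
  [0,0,0,0,0],
])

```text
time: 22.4
tool_pos: [450.9, -179.7, 108.9]
tcp_rot: [-3.141, 0.006, 0.032]
contact_force: [-11.4, -1.9, 16.1]
grip_width: 16.0
```

Run:
```python
from h import *
cap('wrist','w13.png')
im=cv2.imread('pics/w13.png');cv2.imwrite('pics/w13c.png',cv2.resize(im[120:260,300:460],None,fx=5,fy=5,interpolation=cv2.INTER_CUBIC))
```

```text
(no output)
```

View pics/w13c.png

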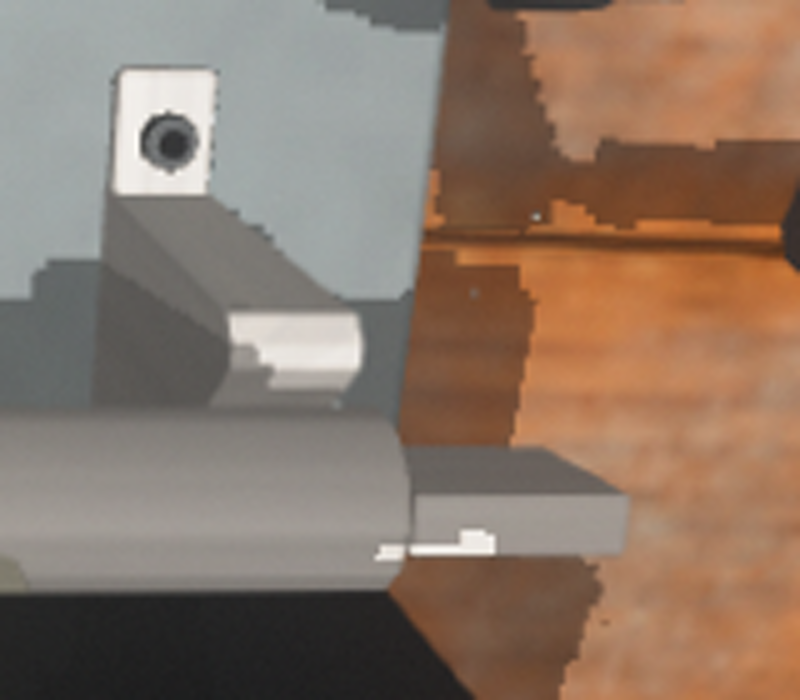

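Call:
servo_tool([
  [0,-0.03,0,0,0],
  [0,-0.03,0,0,0],
  [0,0,0,0,0],
])

```text
time: 22.82
tool_pos: [450.0, -179.8, 108.4]
tcp_rot: [3.141, 0.001, 0.031]
contact_force: [-3.6, 0.8, 5.2]
grip_width: 15.9
```

Run:
```python
from h import *
cap('wrist','w14.png')
im=cv2.imread('pics/w14.png');cv2.imwrite('pics/w14c.png',cv2.resize(im[120:260,300:460],None,fx=5,fy=5,interpolation=cv2.INTER_CUBIC))
```

```text
(no output)
```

View pics/w14c.png

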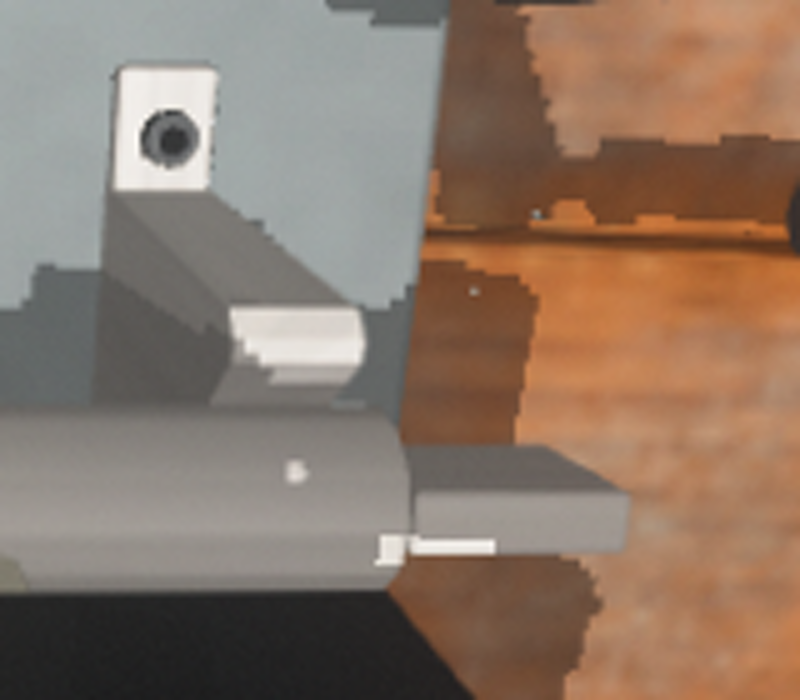

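Call:
servo_tool([
  [0,-0.03,0,0,0],
  [0,0,0,0,0],
  [0.5,0,0,0,0],
  [0.5,0,0,0,0],
  [0.5,0,0,-0.1,0],
  [0.5,-0.3,0,0,0],
  [0.5,0,0,0,0],
  [0.5,0,0,0,0],
])

```text
time: 23.88
tool_pos: [434.0, -180.4, 113.4]
tcp_rot: [3.141, -0.0, 0.03]
contact_force: [0.2, -0.1, -0.5]
grip_width: 46.1
```

Run:
```python
from h import *
np.set_printoptions(precision=0,suppress=True)
cap('wrist','w15.png')
im=cv2.imread('pics/w15.png');cv2.imwrite('pics/w15c.png',cv2.resize(im[120:260,300:460],None,fx=5,fy=5,interpolation=cv2.INTER_CUBIC))
mid=(450,-181,82.)
for phi in [-.2,-.1,0,.1,.2,.3]:
    t=(tang('wrist',phi,np.array(mid,float))-[300,120])*5; print(phi,(t[4]-t[5]).round(),(t[4]-t[7]).round())
```

```text
-0.2 [  4. -64.] [87. 18.]
-0.1 [  7. -63.] [86. 35.]
0 [ 10. -61.] [84. 52.]
0.1 [ 13. -58.] [82. 69.]
0.2 [ 16. -55.] [78. 85.]
0.3 [ 19. -51.] [ 73. 100.]
```

View pics/w15c.png

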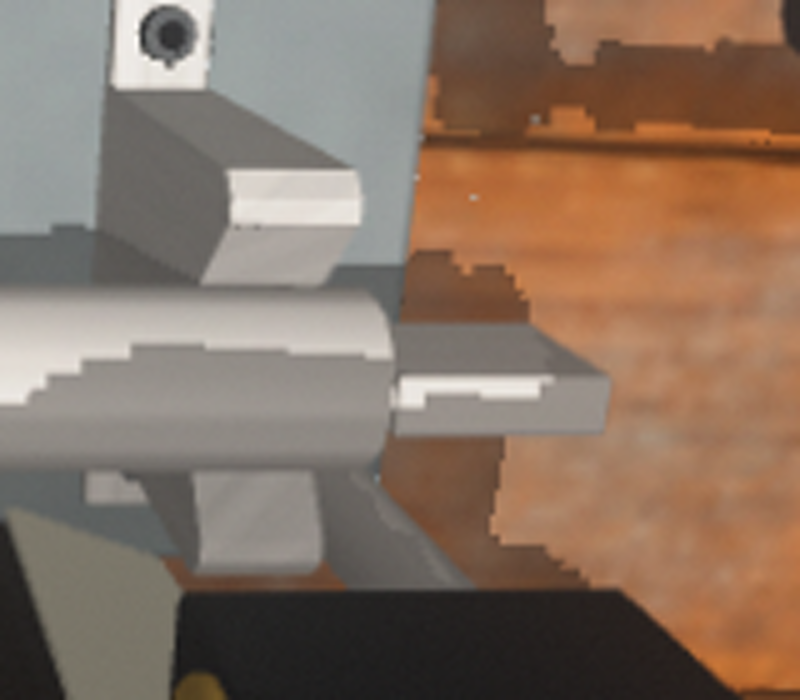

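Call:
servo_tool([
  [0.5,0,0,-0.6,0],
  [0.5,0,0,-1,0],
  [0.5,0,0,-1,-0.1],
  [0.5,0,0,-0.9,-0.1],
  [0.8,0,0,0,-0.1],
  [0.8,0,0,0,-0.1],
  [0.8,0,0,0,-0.1],
  [0.8,0,0,0,-0.1],
  [0.8,0,0,0,-0.1],
  [0.8,0,0,0,-0.1],
  [0.8,0,0,0,-0.1],
  [0.8,0,0,0,-0.1],
  [0.8,-0.9,0.3,0,0],
  [0.8,-0.9,0.3,0,0],
  [0.8,-0.8,0.3,0,0],
  [0.8,0,0,0,0],
  [0.8,0,0,0,0],
])

```text
time: 26.05
tool_pos: [482.8, -308.2, 287.8]
tcp_rot: [-3.141, -0.001, 1.601]
contact_force: [0.2, -0.3, 0.4]
grip_width: 73.2
```

Run:
```python
from h import *
np.set_printoptions(precision=3,suppress=True)
o=bot.get_obs();print(o['time'],o['tool_pos'],o['tcp_rot'],o['joint_positions'])
cap('wrist','w16.png');cap('scene','s16.png')
for c in ['wrist','scene']:
  for l in ['keeper_grip','keeper_pin','keeper_slot','arbor_tang','arbor_mid']: print(c,l,pp(c,l))
```

```text
26.05 [ 482.835 -308.231  287.807] [-3.141 -0.001  1.601] [-0.702  0.395  1.275  0.     1.472 -0.733]
wrist keeper_grip [(0.95, array([ 510.3, -309.6,  224.5]))]
wrist keeper_pin [(0.77, array([ 535.4, -262.8,   84.2]))]
wrist keeper_slot [(0.87, array([ 495.9, -263.3,  158.8]))]
wrist arbor_tang [(0.64, array([ 451.2, -269.9,   84.8]))]
wrist arbor_mid [(0.57, array([ 449.1, -179.5,   92.9]))]
scene keeper_grip [(0.93, array([ 510.8, -308.6,  222.9]))]
scene keeper_pin [(0.8, array([ 534. , -269.1,   86.6]))]
scene keeper_slot [(0.89, array([ 497.3, -268.2,  161.7]))]
scene arbor_tang [(0.75, array([ 451.5, -266.3,   82.4])), (0.51, array([ 451.3, -179.6,   83.5]))]
scene arbor_mid [(0.59, array([ 454.1, -180.6,   85.2]))]
```

View pics/w16.png

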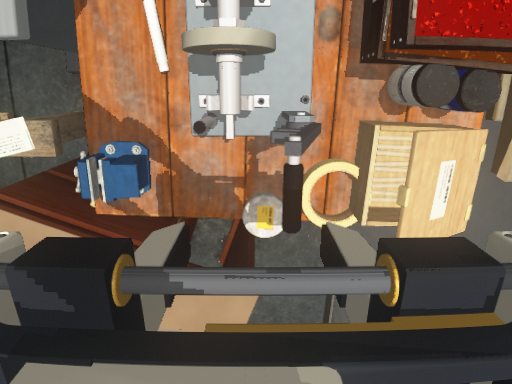

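View pics/s16.png

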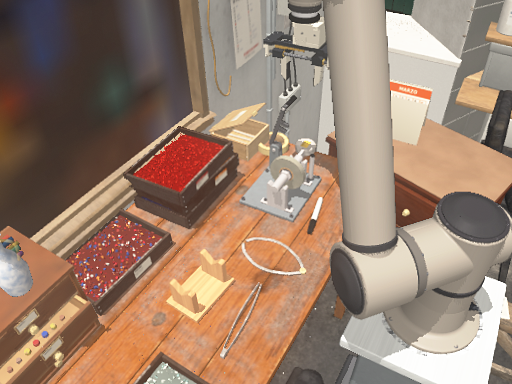

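Call:
servo_tool([
  [0.8,-0.09,0.56,0,0],
  [0.5,0,0,0.4,0],
  [0.5,0,0,0.7,0],
  [0.5,0,0,0.45,0],
  [0.5,0,0,0.136,0],
  [0.5,0,0,0,0],
  [0,0,0,0,0],
  [0,0,0,0,0],
  [0,0,0,0,0],
  [0,0,0,0,0],
  [0,0,0,0,0],
  [0,0,0,0,0],
])

```text
time: 28.15
tool_pos: [511.2, -312.5, 204.2]
tcp_rot: [3.141, 0.0, 1.602]
contact_force: [-0.3, 0.1, 2.8]
grip_width: 14.1
```

Run:
```python
from h import *
cap('wrist','w17.png')
import math
p0=np.array(bot.get_obs()['tool_pos'])
# arc deltas
r=139.2;q0=1.266
prev=None
for q in np.arange(q0,-.001,-q0/20):
    a=q+.13; v=np.array([-r*math.cos(a),r*math.sin(a)])
    if prev is not None: d=v-prev; print(round(q,3), 'ty',round(d[0]/50,3),'tz',round(-d[1]/50,3))
    prev=v
```

```text
1.203 ty -0.172 tz 0.036
1.139 ty -0.17 tz 0.047
1.076 ty -0.167 tz 0.058
1.013 ty -0.163 tz 0.068
0.95 ty -0.158 tz 0.078
0.886 ty -0.153 tz 0.088
0.823 ty -0.147 tz 0.097
0.76 ty -0.14 tz 0.107
0.696 ty -0.133 tz 0.115
0.633 ty -0.126 tz 0.123
0.57 ty -0.118 tz 0.131
0.506 ty -0.109 tz 0.138
0.443 ty -0.1 tz 0.145
0.38 ty -0.091 tz 0.151
0.317 ty -0.081 tz 0.156
0.253 ty -0.071 tz 0.161
0.19 ty -0.061 tz 0.165
0.127 ty -0.05 tz 0.169
0.063 ty -0.039 tz 0.172
0.0 ty -0.028 tz 0.174
```

View pics/w17.png

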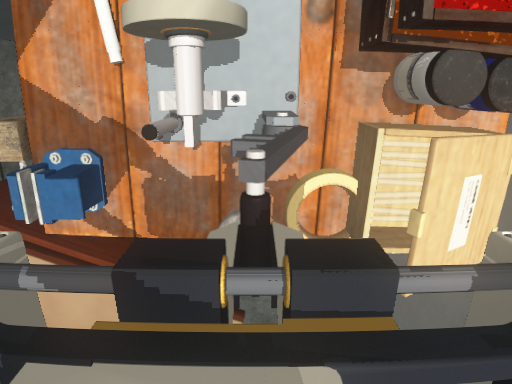

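Call:
servo_tool([
  [0,0,-0.172,0.036,0],
  [0,0,-0.17,0.047,0],
  [0,0,-0.167,0.058,0],
  [0,0,-0.163,0.068,0],
  [0,0,-0.158,0.078,0],
  [0,0,-0.153,0.088,0],
  [0,0,-0.147,0.097,0],
  [0,0,-0.14,0.107,0],
  [0,0,-0.133,0.115,0],
  [0,0,-0.126,0.123,0],
  [0,0,-0.118,0.131,0],
  [0,0,-0.109,0.138,0],
  [0,0,-0.1,0.145,0],
  [0,0,0,0,0],
])

```text
time: 29.95
tool_pos: [417.6, -315.1, 141.5]
tcp_rot: [-3.14, -0.001, 1.601]
contact_force: [1.8, 2.6, -1.3]
grip_width: 14.4
```

Run:
```python
from h import *
np.set_printoptions(precision=2,suppress=True)
cap('wrist','w18.png');o=bot.get_obs();print(o['tool_pos'],o['contact_force'],pp('wrist','keeper_slot'),pp('wrist','keeper_grip'))
```

```text
[ 417.81 -315.09  141.74] [ 1.92  2.57 -1.71] [(0.66, array([ 452. , -265.5,  112.4]))] [(0.64, array([ 414.9, -309.7,  160.4]))]
```

View pics/w18.png

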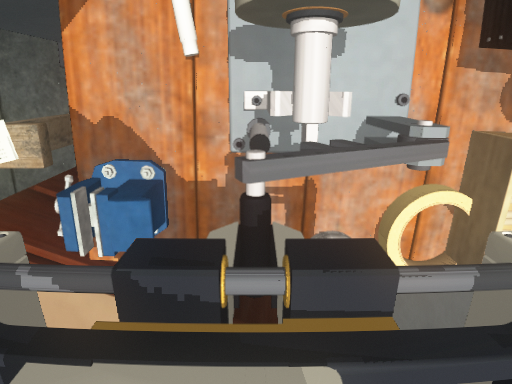

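Call:
servo_tool([
  [0,0,-0.091,0.151,0],
  [0,0,-0.081,0.156,0],
  [0,0,-0.071,0.161,0],
  [0,0,-0.061,0.165,0],
  [0,0,-0.05,0.169,0],
  [0,0,0,0,0],
])

```text
time: 30.85
tool_pos: [400.6, -315.6, 101.8]
tcp_rot: [-3.141, -0.001, 1.602]
contact_force: [3.7, 4.6, -2.1]
grip_width: 14.2
```

Call:
servo_tool([
  [0,0,-0.039,0.172,0],
  [0,0,-0.02,0.12,0],
  [0,0,0,0,0],
])

```text
time: 31.22
tool_pos: [397.5, -315.7, 87.4]
tcp_rot: [-3.141, -0.001, 1.602]
contact_force: [1.0, 3.8, -0.4]
grip_width: 13.8
```

Run:
```python
from h import *
np.set_printoptions(precision=2,suppress=True)
cap('wrist','w19.png');cap('scene','s19.png');o=bot.get_obs();print(o['tool_pos'],o['contact_force'])
im=cv2.imread('pics/s19.png');cv2.imwrite('pics/s19c.png',cv2.resize(im[105:220,235:345],None,fx=5,fy=5,interpolation=cv2.INTER_CUBIC))
for c in ['wrist','scene']:
  print(pp(c,'keeper_slot'),pp(c,'keeper_grip'),pp(c,'keeper_pin'))
```

```text
[ 397.49 -315.74   87.59] [-0.04  4.84 -0.56]
[(0.96, array([ 448.9, -268.2,   79.2]))] [(0.83, array([ 396.4, -312.7,  110.2]))] [(0.89, array([ 534.8, -261. ,   83.4]))]
[(0.55, array([ 453.4, -271.1,   82.9]))] [(0.73, array([ 399.5, -317.3,  110.5]))] [(0.58, array([ 537.9, -266.9,   88. ]))]
```

View pics/w19.png

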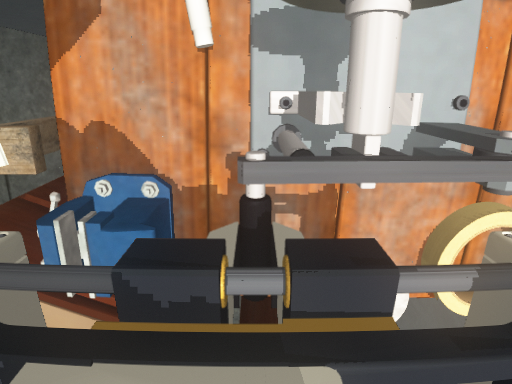

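View pics/s19c.png

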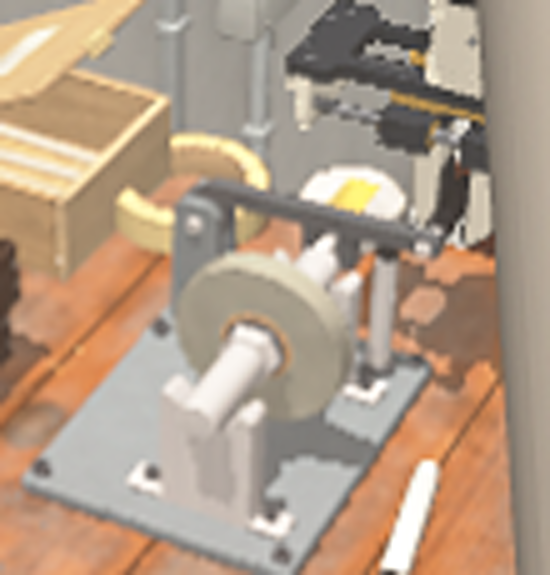

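Call:
servo_tool([
  [0,0,-0.008,0.04,0],
  [0,0,-0.004,0.04,0],
  [0,0,0,0,0],
])

```text
time: 32.0
tool_pos: [396.9, -315.8, 83.7]
tcp_rot: [-3.141, -0.0, 1.602]
contact_force: [-1.4, 4.5, 0.6]
grip_width: 13.8
```

Call:
servo_tool([
  [0,0,-0.004,0.04,0],
  [0,0,-0.004,0.04,0],
  [0,0,0,0,0],
])

```text
time: 32.38
tool_pos: [396.5, -315.8, 80.3]
tcp_rot: [-3.141, 0.0, 1.602]
contact_force: [-2.9, 5.6, 7.9]
grip_width: 14.1
```

Call:
servo_tool([
  [0,0,0,0.04,0],
  [0,0,0,0,0],
])

```text
time: 32.62
tool_pos: [396.6, -315.9, 80.0]
tcp_rot: [3.141, 0.001, 1.602]
contact_force: [-6.4, 9.1, 22.6]
grip_width: 14.1
```

Run:
```python
from h import *
np.set_printoptions(precision=2,suppress=True)
cap('wrist','w20.png');cap('scene','s20.png');o=bot.get_obs();print(o['tool_pos'],o['contact_force'])
im=cv2.imread('pics/s20.png');cv2.imwrite('pics/s20c.png',cv2.resize(im[130:190,265:335],None,fx=9,fy=9,interpolation=cv2.INTER_CUBIC))
for c in ['wrist','scene']:
  print(pp(c,'keeper_slot'),pp(c,'keeper_grip'),pp(c,'keeper_pin'))
```

```text
[ 396.53 -315.91   79.98] [-5.88  9.64 22.17]
[(0.93, array([ 451.9, -271.9,   71.5]))] [(0.74, array([ 397.6, -312.8,  104.6]))] []
[(0.8, array([ 452.4, -269.3,   73.9])), (0.39, array([ 452.7, -183.1,   83.5]))] [(0.81, array([ 400.2, -311.6,   99.5])), (0.31, array([ 452. , -183. ,   86.6]))] []
```

View pics/w20.png

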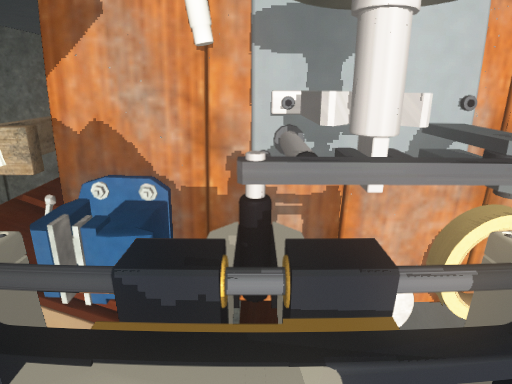

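View pics/s20c.png

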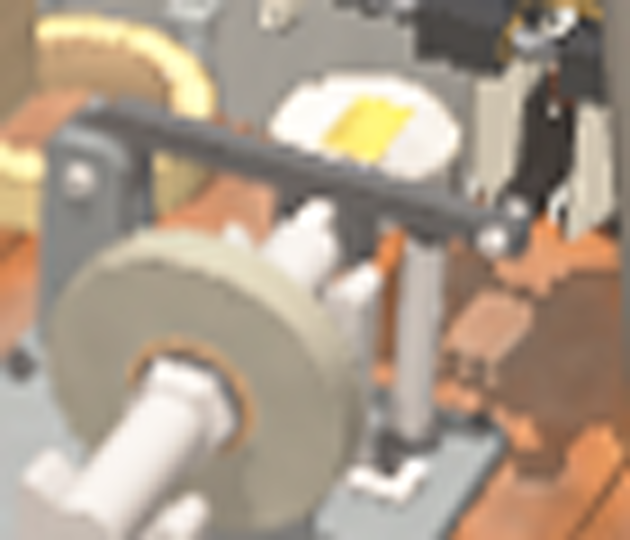

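Call:
servo_tool([
  [0.5,0,0,0,0],
  [0.5,0,0,0,0],
  [0.5,0,0,0,0],
  [0.5,0,0,-0.3,0],
  [0.5,0,0,-0.8,0],
  [0.5,0,0,-1,0],
  [0.5,0,0,-0.9,0],
  [0.5,0,0,0,0],
  [0.5,0,0,0,0],
])

```text
time: 34.15
tool_pos: [396.5, -315.7, 227.7]
tcp_rot: [-3.141, 0.0, 1.602]
contact_force: [-0.6, -0.8, -0.3]
grip_width: 46.0
```

Run:
```python
from h import *
np.set_printoptions(precision=2,suppress=True)
cap('wrist','w21.png');cap('scene','s21.png');o=bot.get_obs();print(o['time'],o['tool_pos'],o['contact_force'])
im=cv2.imread('pics/s21.png');cv2.imwrite('pics/s21c.png',cv2.resize(im[110:220,235:345],None,fx=5,fy=5,interpolation=cv2.INTER_CUBIC))
for c in ['wrist','scene']:
  print(c,[(l,pp(c,l)) for l in ('keeper_slot','keeper_grip','keeper_pin','arbor_tang','arbor_mid','marker','wax_tin','tweezers')])
print(proj('wrist',[[396.6,-308,103],[372,-268,103],[452-.0+2.6,-268,85]]))
```

```text
34.25 [ 396.25 -315.44  226.62] [-0.31  0.05 -0.11]
wrist [('keeper_slot', [(0.59, array([ 452.1, -263.5,   76.2]))]), ('keeper_grip', [(0.95, array([ 393.9, -311. ,  102.8]))]), ('keeper_pin', [(0.94, array([ 532.4, -260.4,   87.4]))]), ('arbor_tang', [(0.67, array([ 452.5, -269. ,   82.3]))]), ('arbor_mid', [(0.81, array([ 447.4, -178. ,   88.4]))]), ('marker', [(0.66, array([ 346.1, -138. ,   -2.9]))]), ('wax_tin', [(0.93, array([ 500.5, -404.1,   -3.6]))]), ('tweezers', [])]
scene [('keeper_slot', [(0.65, array([ 454.1, -271.6,   77.3]))]), ('keeper_grip', [(0.72, array([ 395.4, -309.1,   98.2])), (0.32, array([ 450.3, -183.6,   86.6]))]), ('keeper_pin', [(0.86, array([ 535. , -264.8,   86.1]))]), ('arbor_tang', [(0.82, array([ 450.6, -265.8,   82.7]))]), ('arbor_mid', [(0.82, array([ 453.1, -177. ,   83.1])), (0.24, array([ 396. , -311.6,  101.1]))]), ('marker', [(0.68, array([ 348.9, -142.6,   -5.7]))]), ('wax_tin', [(0.52, array([ 502.9, -404.1,   -4.2]))]), ('tweezers', [(0.91, array([358.6, 221. ,   2. ]))])]
[[255.9  171.65]
 [229.9  127.71]
 [317.66 128.32]]
```

View pics/w21.png

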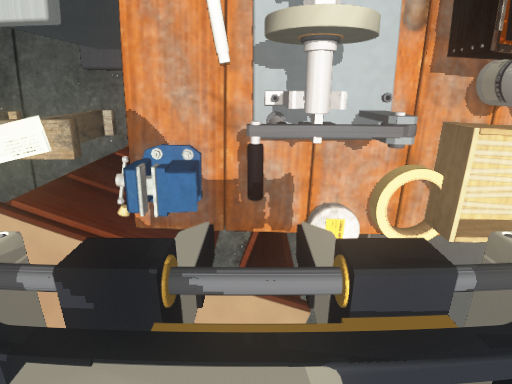

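View pics/s21c.png

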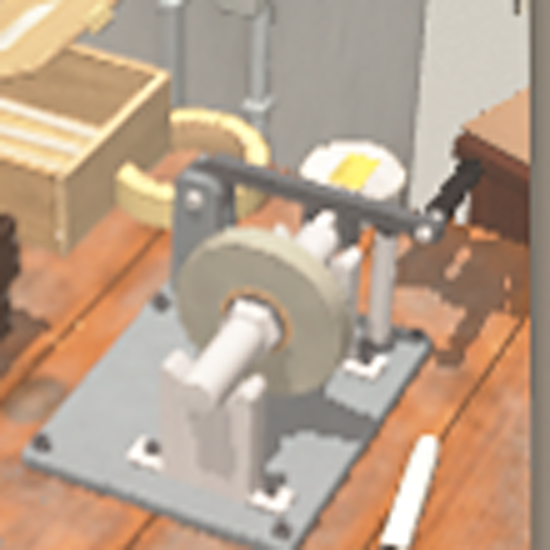

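```bash
python3 -c "
from plant import bot
print(bot.close_job())"
```

```text
the job is handed in; nothing more can be done
None
```

The job is handed in at about 34 s: the arbor lies in the stand's two V-blocks with the keeper closed over its flats. `close_job` gave no verdict.

- **Moving the arbor:** I lifted it from the cradle by the wheel rim and laid it in both Vs, with the milled end under the open keeper. The wheel was not dropped.
- **Turning the flats:** The milled end started about 0.6 rad off upright. It took three rolling strokes at the rim. After the first two the wheel rolled partly back on release, leaving about 0.42 and then 0.25 rad. On the third I eased the side load off before letting go, and the flats ended about 0 rad from upright, to within about 0.05.
- **Closing the keeper:** It swung down with almost no resistance. It then met a firm stop, with about 22 N upward force on the gripper at the expected height. I let go and raised the gripper clear.

**Last checks:**
- The keeper bar lies level on its rest post and the fork is over the milled end.
- The grip was measured at 98 to 103 mm height against 103 expected when home. The slot mouth was measured at 76 to 77 mm against 73.5, and at 71.5 to 74 while I was pressing. These differences are within the roughly 4 mm accuracy of the measurements.
- The wax tin, marker and tweezers are within a few millimetres of their starting positions, and the gripper touches nothing.

No check failed. I judged full closure from the firm stop and the pictures; I did not measure the fork around the flats directly.

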